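Set out the next bike's parts on the assembly bench

TASK

Set out the parts for the next bike: stand the bottom-bracket cartridge upright in the middle of the chainwheel, put the red spacer ring over its axle so that it sits on the barrel, and then the brass lock ring over the axle on top of the red one. Lay the pedal flat on the bench to the left of the blue bin (as the robot sees it), lengthwise alongside the middle of the bin's left wall with a gap of about 30 mm, and lay the stem flat on the orange cradle's base midway between the two cheeks, centred and pointing straight along the gap, either way round. Leave the drill and the spray can where they stand.

Things in the scene. Friction and masses are not known exactly. Their poses are not given: they have to be found in the camera images.
- chainwheel: Fixed in place: flat round steel chainwheel with short teeth round its edge and a bright hub plate in the middle, lying flat; 130 mm across, 6 mm thick. Origin at the centre of its underside on the bench, z up; its yaw is arbitrary.
- bin: Fixed blue plastic picking bin full of small black and steel parts, 130 mm deep (its x), 90 mm wide (its y), walls 50 mm high, 28 mm at the low front. Origin: centre of its underside, on the bench. Its low front looks along its -x, roughly towards the robot; its +y is its left side as the robot sees it. Yaw within 0.3 rad of 0.
- cradle: Fixed orange cradle: base plate 130 mm (its x) by 160 mm (its y), 6 mm thick, with an upright cheek along each y edge, 80 mm long (x), 12 mm thick, top 45 mm above the bench; the cheeks' inner faces are 136 mm apart, 68 mm either side of the middle. The gap is open along x. Origin: centre of the base's underside, on the bench. Yaw within 0.35 rad of 0.
- cartridge: Loose bottom-bracket cartridge standing upright, 0.25 kg: black foot 48 mm across, 8 mm high; dark steel barrel 38 mm across, from 8 to 55 mm high, bright band at its top; thin bright axle 15 mm across rising from the barrel's flat top (55 mm) to 89 mm. Grip it by the barrel. Origin: centre of the foot's underside, z up the axle.
- spacer: Loose red plastic spacer ring lying flat: 48 mm outer, 26 mm inner diameter, 12 mm high, about 30 g. Origin at the centre of its underside, z along its axis.
- lockring: Loose brass (yellow metal) lock ring lying flat: 48 mm outer, 26 mm inner diameter, 10 mm high, about 50 g. Origin at the centre of its underside, z along its axis.
- pedal: Loose black pedal, yellow reflectors on its two long sides, lying flat, 0.22 kg: platform 80 mm long (its x), 50 mm wide (its y), 26 mm high; a bright spindle 14 mm across stands out 30 mm beyond its +x end, 13 mm up. Grip it across its 50 mm width. Origin: centre of the platform's underside, z up. Yaw at the start within 0.45 rad of 0.
- stem: Loose silver handlebar stem lying flat, 0.18 kg, 129 mm long (its x). A neck 28 mm wide (y), 7 to 33 mm high, joins an upright round clamp (38 mm across, 40 mm high, axis at x -45 mm) and a lying one (40 mm across, 44 mm long in y, axis at x +45 mm). Grip the neck across y, free from x -25 to 25 mm. Origin: midway between clamps, at the underside. Start yaw within 0.45 rad of 0.
- drill: Bystander: yellow and black cordless drill standing on its battery at the left of the work, footprint about 190 by 75 mm, 185 mm high. Origin at the centre of the battery's underside. Not to be moved.
- can: Bystander: green spray can standing at the far side, 52 mm across, 130 mm high. Origin at the centre of its underside. Not to be moved.

How it is judged:
By the outcome, as a careful person would: the job done as asked, in the order asked, and still so for the second after the job is handed in, with the robot touching nothing.
It also fails if it takes over 125 s, if anything falls off the work surface, if the arm or the gripper's body presses on something with over 40 N, if the wrist force passes 120 N, or if a joint passes its speed limit or range.

ROBOT

A 6-joint arm with a two-finger parallel gripper is mounted at the origin on the work surface. World frame = base frame: x ahead of the robot, y to its left, z up, the work surface at z = 0. Lengths are in m, angles in degrees, forces in N, time in s.
With the tool pointing down it reaches from about 0.325 to 0.85 m from the base axis. Payload 15.5 kg.
Tool frame: the origin (TCP) lies at the very end of the fingers, on their centre line; the grasp point (between the pads) lies arm.grip_depth behind it (arm.grip_depth is the distance from the TCP to the grasp point, in m); z points along the fingers, y is the line along which they close (so a half turn about z gives the same grasp; the last joint's range is limited). The gripper opens to 91 mm and grips with 3 to 60 N. Pads are 32 mm wide; open, the fingers measure 118 mm over their backs; the gripper's body (76 mm by 178 mm) begins 60 mm behind the grasp point.
Start: joints at [58.012, 28.281, 77.091, -0, 74.628, -5.472], TCP at [0.279, 0.559, 0.214] pointing down, gripper open.
Joint ranges: [-166.48, 166.48], [-47.26, 123.95], [12.59, 153.08], [-70.14, 250.14], [6.76, 159.57], [-176.63, 176.63]. Speed limits (degrees/s): [108.29, 108.29, 147.25, 172.46, 172.46, 172.46].

INTERFACE

Orientations are given as a 3x3 rotation matrix whose columns are the frame's x, y, z axes.
In Python, from rig import arm gives the robot as it stands. Calls block until the motion is done:
- arm.move_to(position, orientation): joint-space move of the TCP to a pose.
- arm.move_l(position, orientation=None, feed=0.15): straight line of the TCP; orientation=None keeps the orientation; feed is the mean speed in m/s.
- arm.move_joints(angles): joint-space move.
- arm.grip(opening): finger opening in m; the grip force is fixed at half the most; returns when the fingers have stopped.
- arm.sleep(seconds).
- arm.solve_ik(position, orientation): joint angles nearest the present ones, or None.
- arm.snapshot(name): name is "scene" or "top" or "wrist"; returns the picture (480x640x3 uint8, red, green, blue); there is no depth.
- arm.get_calibration(name): a dict with "intrinsics" (3x3 intrinsics, pixels), "cam_to_world" (4x4, takes a point from camera to world coordinates). Camera axes: x right, y down, z forward; pixel columns grow to the right and rows downward; lengths in m; the calibration is good to about 2 mm. A picture is of the moment at which its call begins: read the wrist's pose just before it. get_calibration takes no time and is no camera call; for the wrist camera it gives the pose at the moment of the call.
A pose or a line that the arm cannot do raises arm.Unreachable and nothing moves.
- arm.sign_off(): hands the job in; it is judged then, once.
Readings, each from a call of its own:
- arm.current_t(): time.
- arm.current_joint_positions(): joint angles.
- arm.current_dq(): joint speeds.
- arm.current_tau(): joint torques, N m.
- arm.current_ee_pos(): TCP position.
- arm.current_tool_rot(): TCP orientation.
- arm.current_force(): force on the tool from outside, world axes, zero at the start.
- arm.current_torque(): the same for the moment, N m.
- arm.current_width(): finger opening in m.
- arm.current_grasp_force(): force on a finger pad.
Only numpy, scipy, OpenCV 4.12 (cv2) and the standard library are available. Lean on these libraries where they do the work, as an engineer would, in place of code of your own. Each camera call takes 0.05 s, during which the arm holds its last target. There are 200 camera calls.

## Working session

There is one attempt and no reset: what is moved stays moved. The work goes in short steps, each a Python script; the robot and the scene stay as the last script left them, time stands still between calls to the robot, and variables do not carry over. Pictures are saved under pics/ and viewed, at most 14 in all, crops included, and the job is handed in when it is done.

```bash
mkdir -p pics; ls; python3 - <<'E'
from rig import arm
import cv2
for n in ("top","scene"):
    cv2.imwrite(f"pics/{n}0.png",arm.snapshot(n)[:,:,::-1])
    c=arm.get_calibration(n);print(n,c["intrinsics"].tolist(),c["cam_to_world"].round(4).tolist())
c=arm.get_calibration("wrist");print(c["intrinsics"].tolist(),c["cam_to_world"].round(4).tolist());print(arm.grip_depth,arm.current_tool_rot(),arm.current_width())
E
```

```text
pics
top [[568.5655157640425, 0.0, 313.37995055925614], [0.0, 568.5655157640425, 244.6318664304145], [0.0, 0.0, 1.0]] [[0.0418, -0.9784, 0.2023, 0.3258], [-0.9991, -0.0407, 0.0095, 0.1127], [-0.0011, -0.2025, -0.9793, 1.3533], [0.0, 0.0, 0.0, 1.0]]
scene [[486.07129560534815, 0.0, 316.38545633420557], [0.0, 486.07129560534815, 239.47082574956204], [0.0, 0.0, 1.0]] [[-0.4457, 0.5866, -0.6762, 1.3369], [0.8951, 0.2972, -0.3323, 0.4808], [0.006, -0.7534, -0.6576, 0.7672], [0.0, 0.0, 0.0, 1.0]]
[[385.7696246246212, 0.0, 320.3092936569217], [0.0, 385.7696246246212, 234.29598694564436], [0.0, 0.0, 1.0]] [[0.4464, 0.8627, 0.2375, 0.2112], [0.8948, -0.4304, -0.1184, 0.5927], [0.0001, 0.2654, -0.9641, 0.3844], [0.0, 0.0, 0.0, 1.0]]
0.0188 [[-8.94827571e-01  4.46411522e-01 -6.09681121e-04]
 [ 4.46411921e-01  8.94827083e-01 -9.42160157e-04]
 [ 1.24968029e-04 -1.11523980e-03 -9.99999370e-01]] 0.09103746811559359
```

View pics/top0.png

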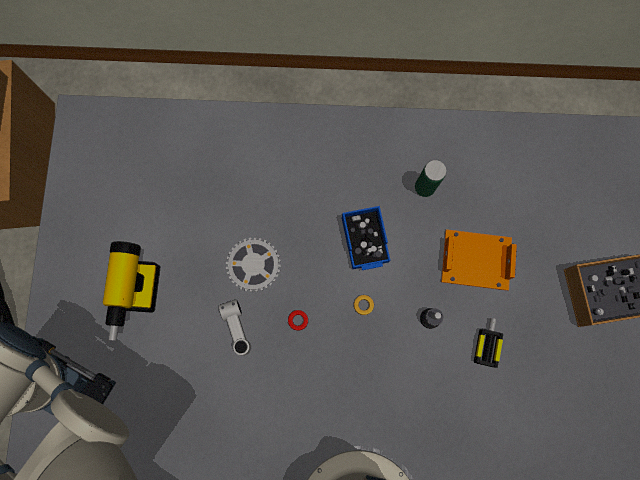

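View pics/scene0.png

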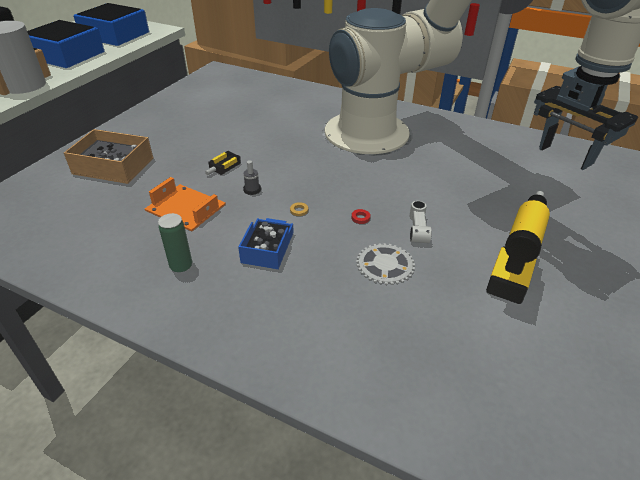

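```bash
cat >h.py <<'E'
import numpy as np, cv2
from rig import arm
def ray(c,px,z):
    K,T=c["intrinsics"],c["cam_to_world"]
    d=T[:3,:3]@np.linalg.solve(K,np.array([px[0],px[1],1.]));o=T[:3,3]
    return (o+d*(z-o[2])/d[2])[:2]
def proj(c,P):
    K,T=c["intrinsics"],c["cam_to_world"]
    q=(np.atleast_2d(P)-T[:3,3])@T[:3,:3]@K.T
    return q[:,:2]/q[:,2:]
def R(yaw):  # tool down, closing axis y at yaw(deg)+90 : tool x along yaw
    a=np.radians(yaw);c,s=np.cos(a),np.sin(a)
    return np.array([[c,s,0],[s,-c,0],[0,0,-1.]])
E
python3 - <<'E'
from h import *
c=arm.get_calibration("top")
for n,p,z in [("wheel",(253,265),.006),("stem_up",(241,348),.04),("stem_ly",(231,308),.04),("red",(298,320),.012),("brass",(364,305),.01),("cart",(429,322),.008),("pedal",(488,348),.026),("spindle",(493,322),.013),("bin",(365,238),.04),("cradle",(479,261),.006),("can",(425,192),0),("drill",(145,285),0)]:
    print(n,ray(c,p,z).round(3))
# wrist survey
import time
for i,(x,y,yw) in enumerate([(.53,.15,0),(.53,-.13,0)]):
    for yaw in (180,0):
        q=arm.solve_ik([x,y,.32],R(yaw));print(yaw,None if q is None else np.round(q,1))
E
```

```text
wheel [0.548 0.269]
stem_up [0.35 0.28]
stem_ly [0.44  0.309]
red [0.421 0.154]
brass [0.463 0.   ]
cart [ 0.43  -0.153]
pedal [ 0.374 -0.285]
spindle [ 0.435 -0.302]
bin [0.618 0.004]
cradle [ 0.58  -0.274]
can [ 0.75  -0.145]
drill [0.49  0.525]
180 [  9.6  17.2  78.3  -0.   84.5 -80.4]
0 [ 9.6 17.2 78.3 -0.  84.5 99.6]
180 [ -20.1   16.7   79.    -0.    84.3 -110.1]
0 [-20.1  16.7  79.   -0.   84.3  69.9]
```

```bash
python3 - <<'E'
from h import *
import pickle
cs=[]
for i,(x,y) in enumerate([(.46,.23),(.46,-.17)]):
    arm.move_to([x,y,.26],R(180)); arm.sleep(.3)
    c=arm.get_calibration("wrist");im=arm.snapshot("wrist")
    cs.append(c); cv2.imwrite(f"pics/w{i}.png",im[:,:,::-1])
pickle.dump(cs,open("cs.pkl","wb"));print(arm.current_t(),arm.current_width())
E
```

```text
3.6917 0.0912214320399504
```

View pics/w0.png

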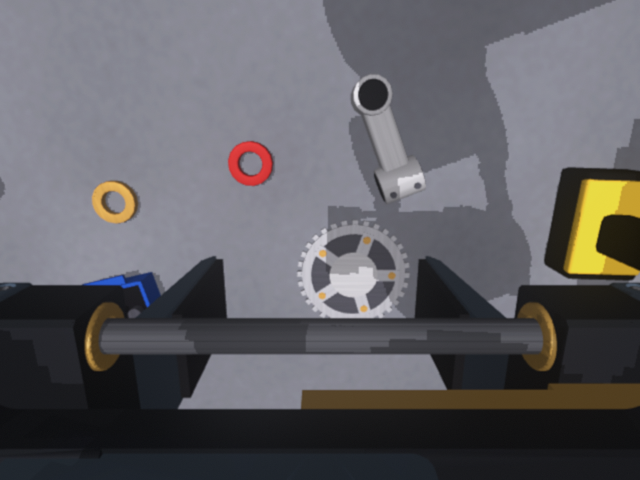

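View pics/w1.png

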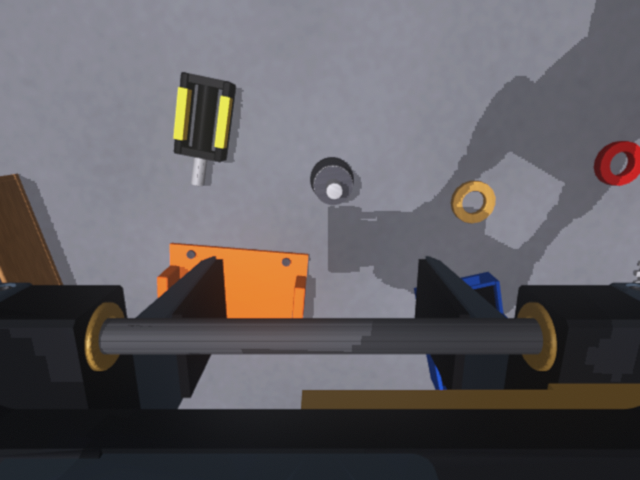

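```bash
python3 - <<'E'
from h import *
import pickle
arm.move_to([.69,-.13,.31],R(180)); arm.sleep(.3)
cs=pickle.load(open("cs.pkl","rb"))
c=arm.get_calibration("wrist");im=arm.snapshot("wrist");cv2.imwrite("pics/w2.png",im[:,:,::-1])
cs.append(c);pickle.dump(cs,open("cs.pkl","wb"))
t=arm.get_calibration("top")
for n,k,p,z in [("wheel",0,(354,273),.006),("stem_up",0,(372,95),.04),("stem_ly",0,(400,180),.04),("red",0,(250,163),.012),("brass",0,(114,202),.01),("brass",1,(474,202),.01),("axle",1,(334,190),.089),("foot",1,(332,181),.008),("pedal",1,(205,117),.026),("spin",1,(199,184),.013)]:
    print(n,ray(cs[k],p,z).round(4))
print("axle top",ray(t,(435,314),.089))
def cent(c,f,lo,hi,z,n):
    hsv=cv2.cvtColor(cv2.imread(f),cv2.COLOR_BGR2HSV);m=cv2.inRange(hsv,lo,hi)
    _,_,s,_=cv2.connectedComponentsWithStats(m)
    cn,_=cv2.findContours(m,cv2.RETR_EXTERNAL,cv2.CHAIN_APPROX_NONE)
    for k in cn:
        if 60<cv2.contourArea(k)<4000:
            (u,v),r,_=cv2.fitEllipse(k); print(n,f,(round(u),round(v)),np.round(r),ray(c,(u,v),z).round(4))
for c,f in [(t,"pics/top0.png"),(cs[0],"pics/w0.png"),(cs[1],"pics/w1.png")]:
    cent(c,f,(0,150,80),(4,255,255),.009,"red"); cent(c,f,(17,120,90),(24,230,255),.007,"brass")
E
```

```text
wheel [0.5486 0.2707]
stem_up [0.3539 0.2803]
stem_ly [0.435  0.3116]
red [0.4206 0.1556]
brass [0.4634 0.0029]
brass [0.4635 0.0012]
axle [ 0.438  -0.1568]
foot [ 0.4407 -0.1561]
pedal [ 0.3742 -0.2849]
spin [ 0.4434 -0.3005]
axle top [ 0.44142769 -0.15061713]
red pics/top0.png (297, 320) [19. 19.] [0.4218 0.1556]
brass pics/top0.png (364, 304) [19. 19.] [0.4645 0.0012]
red pics/w0.png (250, 163) [41. 43.] [0.4208 0.1549]
brass pics/w0.png (110, 334) [45. 74.] [ 0.6286 -0.0265]
brass pics/w0.png (545, 338) [22. 59.] [0.6342 0.5075]
brass pics/w0.png (114, 202) [39. 44.] [0.4634 0.0009]
brass pics/w0.png (605, 230) [ 75. 105.] [0.4955 0.5544]
red pics/w1.png (620, 163) [39. 45.] [0.4207 0.1552]
brass pics/w1.png (537, 338) [35. 64.] [0.6343 0.0978]
brass pics/w1.png (106, 336) [37. 67.] [ 0.632  -0.4328]
brass pics/w1.png (473, 201) [39. 43.] [0.4634 0.0014]
brass pics/w1.png (187, 115) [ 3. 61.] [ 0.3712 -0.3092]
```

View pics/w2.png

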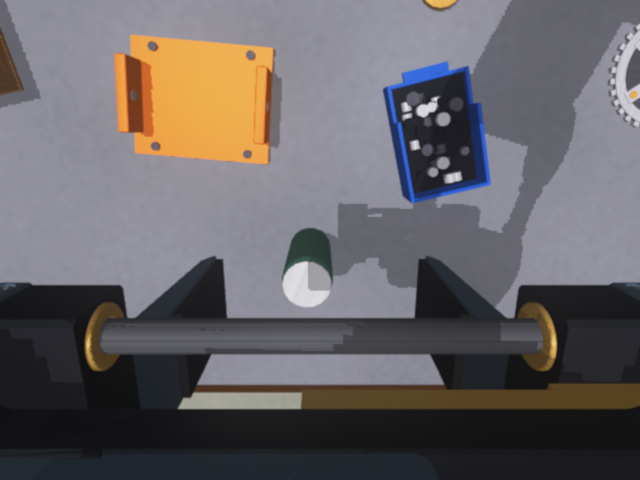

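```bash
python3 - <<'E'
from h import *
import pickle
cs=pickle.load(open("cs.pkl","rb"));c=cs[2]
from scipy.optimize import least_squares
def fit(P,uv,x0,cc=None):
    P=np.array(P);uv=np.array(uv,float)
    def W(p):
        a=p[2];r=np.array([[np.cos(a),-np.sin(a)],[np.sin(a),np.cos(a)]])
        return np.c_[P[:,:2]@r.T+p[:2],P[:,2]]
    s=least_squares(lambda p:(proj(c if cc is None else cc,W(p))-uv).ravel(),x0)
    return s.x.round(4),(s.fun.reshape(-1,2)).round(1).tolist()
print("bin",fit([[.065,-.045,.05],[.065,.045,.05],[-.065,-.045,.028],[-.065,.045,.028]],[(413,202),(490,185),(384,88),(468,68)],[.62,0,0]))
print("cradle",fit([[-.065,-.08,.006],[-.065,.08,.006],[.065,-.08,.006],[.065,.08,.006]],[(131,35),(273,47),(135,153),(268,164)],[.58,-.27,0]))
h=np.array([ray(c,p,.006) for p in [(152,46),(250,56),(155,146),(247,154)]]);print(h.round(4),h.mean(0))
# crops for precise pixel reading
a=cv2.imread("pics/w1.png")[60:210,160:360];b=cv2.imread("pics/w0.png")[60:210,310:460]
cv2.imwrite("pics/c1.png",np.hstack([cv2.resize(x,None,fx=s,fy=s,interpolation=cv2.INTER_CUBIC) for x,s in ((a,2.2),(b,2.2))]))
a=cv2.imread("pics/w2.png")[20:210,110:500];cv2.imwrite("pics/c2.png",cv2.resize(a,None,fx=2,fy=2,interpolation=cv2.INTER_CUBIC))
E
```

```text
bin (array([0.6235, 0.0018, 0.2428]), [[-1.4, 2.1], [0.7, -0.0], [1.8, -0.3], [-1.1, -1.5]])
cradle (array([ 0.5847, -0.2678, -0.0822]), [[-0.8, -0.3], [0.3, 0.5], [0.5, -0.1], [0.0, -0.1]])
[[ 0.5249 -0.3192]
 [ 0.5353 -0.2094]
 [ 0.6348 -0.3284]
 [ 0.6443 -0.2184]] [ 0.58484409 -0.26884731]
```

View pics/c1.png

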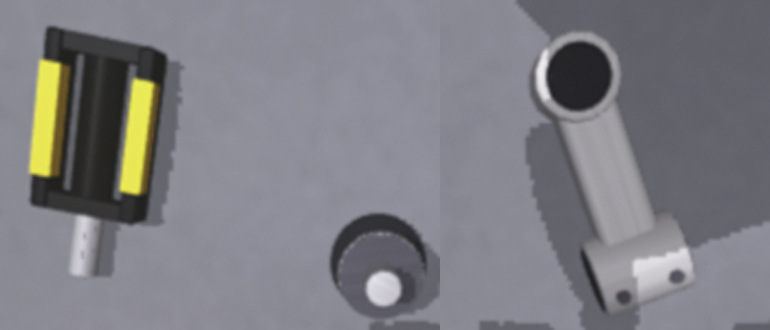

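View pics/c2.png

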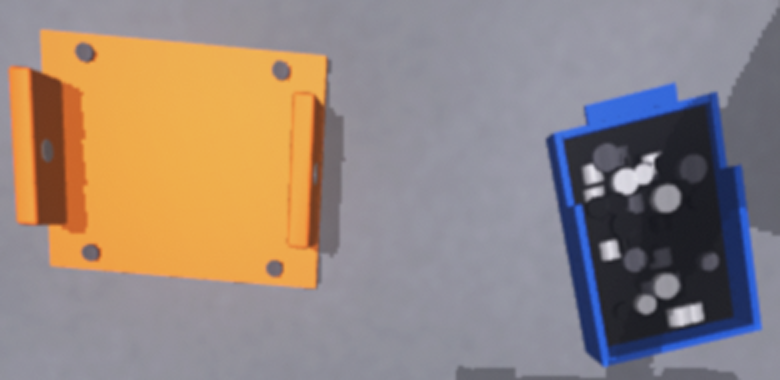

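```bash
cat >>h.py <<'E'
def pick(x,y,z,yaw,zc=.16,pre=.091,w=0.0):
    arm.grip(pre) if abs(arm.current_width()-pre)>.004 else None
    arm.move_to([x,y,zc],R(yaw)); arm.move_l([x,y,z],feed=.12)
    arm.grip(w); 
    print("picked w",round(arm.current_width(),4),"F",np.round(arm.current_force(),1),"t",round(arm.current_t(),1))
    arm.move_l([x,y,zc],feed=.2)
def place(x,y,z,yaw,zc=.16,op=.06):
    arm.move_to([x,y,zc],R(yaw)); arm.move_l([x,y,z+.015],feed=.15); arm.move_l([x,y,z],feed=.03)
    print("at place",np.round(arm.current_force(),1),"w",round(arm.current_width(),4))
    arm.grip(op); arm.move_l([x,y,zc],feed=.2); print("t",round(arm.current_t(),1))
E
python3 - <<'E'
from h import *
import pickle
cs=pickle.load(open("cs.pkl","rb"))
print("foot",ray(cs[1],(332.3,178.6),.008),"barrel",ray(cs[1],(333.2,184),.055),"axle",ray(cs[1],(334.5,190.9),.089))
f=lambda u,v:(160+u/2.2,60+v/2.2)
for n,p in {"LL":(48,28),"RR":(162,50),"LLn":(31,205),"RRn":(140,222)}.items(): print(n,ray(cs[1],f(*p),.026).round(4))
for p in [(107,55),(90,205)]: print("bar",ray(cs[1],f(*p),.02).round(4))
for p in [(87,213),(83,275)]: print("spin",ray(cs[1],f(*p),.02).round(4))
s=[ray(cs[0],p,.033) for p in [(374.5,113.2),(396.4,165.5)]];d=s[1]-s[0];d/=np.linalg.norm(d)
u=ray(cs[0],(372.3,94.5),.04);print("stem",np.degrees(np.arctan2(d[1],d[0])),u,u+.045*d,s)
pick(.4395,-.1555,.018,180)
E
```

```text
foot [ 0.43806565 -0.15583173] barrel [ 0.43737529 -0.15642475] axle [ 0.4387599  -0.15638779]
LL [ 0.3328 -0.3042]
RR [ 0.3419 -0.2542]
LLn [ 0.4098 -0.3195]
RRn [ 0.4176 -0.269 ]
bar [ 0.3434 -0.2805]
bar [ 0.4102 -0.2937]
spin [ 0.4139 -0.2954]
spin [ 0.4435 -0.2998]
stem 25.49750362127745 [0.35342372 0.28060073] [0.39404091 0.29997196] [array([0.37024006, 0.28430036]), array([0.42115666, 0.3085836 ])]
picked w 0.0376 F [ 0.4 -1.7 -0.5] t 8.3
```

```bash
python3 - <<'E'
from h import *
place(.5495,.270,.0248,180,op=.091)
arm.move_to([.62,.27,.24],R(180));arm.sleep(.2)
c=arm.get_calibration("wrist");im=arm.snapshot("wrist")
import pickle;pickle.dump(c,open("c3.pkl","wb"))
p=proj(c,[[.5485,.27,.006]])[0].round().astype(int);print(p)
x0,y0=max(p[0]-130,0),max(p[1]-110,0)
print(x0,y0);cv2.imwrite("pics/w3.png",cv2.resize(im[y0:y0+220,x0:x0+260,::-1],None,fx=2.5,fy=2.5,interpolation=cv2.INTER_CUBIC))
E
```

```text
at place [-0.5  0.1 -2.9] w 0.0373
t 14.1
[320 134]
190 24
```

View pics/w3.png

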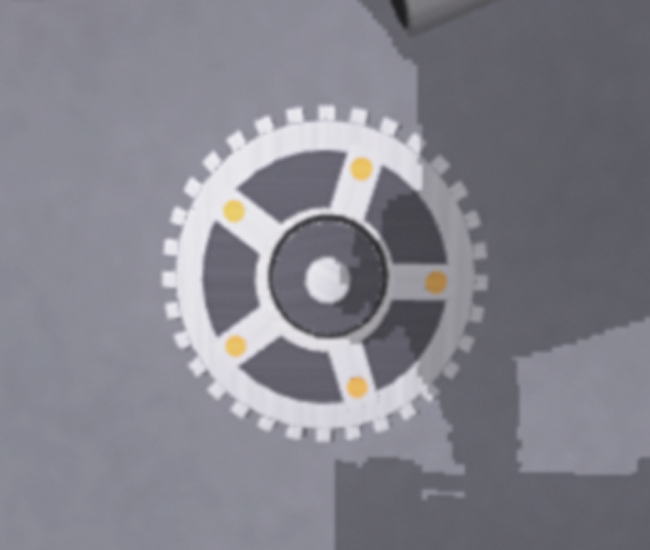

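```bash
python3 - <<'E'
from h import *
import pickle
c=pickle.load(open("c3.pkl","rb"));f=lambda u,v:(190+u/2.5,24+v/2.5)
b=np.array([ray(c,f(*p),.006) for p in [(362,168),(234,211),(436,282),(236,346),(357,387)]]);print("bolts",b.mean(0),np.linalg.norm(b-b.mean(0),axis=1))
print("outer",(ray(c,f(325,104),.006)+ray(c,f(325,442),.003))/2,(ray(c,f(162,273),.005)+ray(c,f(488,273),.005))/2)
print("foot/barrel",ray(c,f(329,276),.061),"axle",ray(c,f(327,280),.095))
E
```

```text
bolts [0.55078199 0.26992182] [0.045396   0.04511643 0.04506368 0.04513316 0.04510505]
outer [0.55105357 0.26992232] [0.54782807 0.2699256 ]
foot/barrel [0.54826574 0.27134715] axle [0.54904098 0.27059461]
```

```bash
python3 - <<'E'
from h import *
pick(.4208,.1552,.003,180)
place(.5488,.2703,.0648,180,op=.07)
pick(.4634,.0012,.003,180,pre=.07)
place(.5488,.2703,.0768,180,op=.07)
arm.move_to([.62,.27,.26],R(180));arm.sleep(.2)
c=arm.get_calibration("wrist");im=arm.snapshot("wrist")
import pickle;pickle.dump(c,open("c4.pkl","wb"))
p=proj(c,[[.5485,.27,.06]])[0].round().astype(int)
x0,y0=max(p[0]-80,0),max(p[1]-80,0);print(x0,y0)
a=cv2.resize(im[y0:y0+160,x0:x0+160],(480,480),interpolation=cv2.INTER_CUBIC)
s=cv2.resize(arm.snapshot("scene")[200:300,340:440],(300,300),interpolation=cv2.INTER_CUBIC)
s=np.vstack([s,np.zeros((180,300,3),np.uint8)])
cv2.imwrite("pics/w4.png",np.hstack([a,s])[:,:,::-1])
E
```

```text
picked w 0.0463 F [-0.6  0.2  1.6] t 18.1
at place [0.5 0.7 0.1] w 0.0462
t 22.2
picked w 0.0468 F [-0.5  0.1  5.4] t 25.3
at place [-0.4  0.   0.4] w 0.0468
t 29.7
240 54
```

View pics/w4.png

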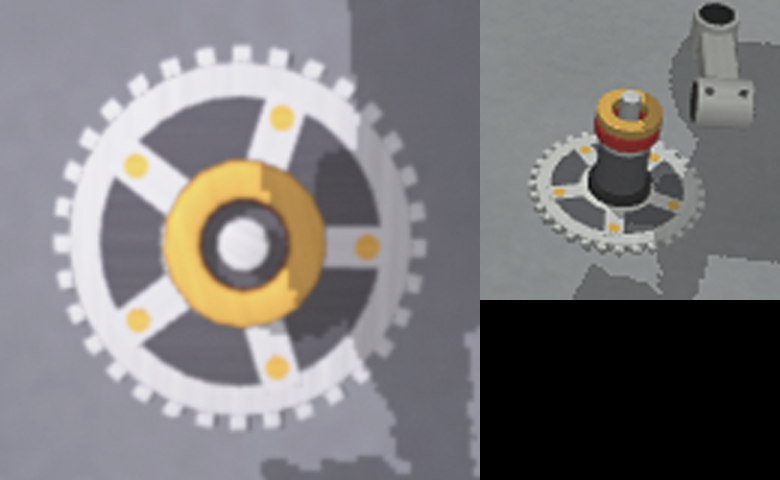

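```bash
python3 - <<'E'
from h import *
pick(.3755,-.2865,.004,180-11.2,pre=.085)
place(.5994,.0989,.0045,180+13.9,op=.064)
pick(.3947,.297,.010,180+22,zc=.18,pre=.07)
place(.5847,-.2685,.0168,180-4.7,zc=.18,op=.06)
arm.move_to([.70,-.08,.33],R(180));arm.sleep(.3)
c=arm.get_calibration("wrist");im=arm.snapshot("wrist")
import pickle;pickle.dump(c,open("c5.pkl","wb"))
cv2.imwrite("pics/w5.png",im[:,:,::-1]);t=cv2.resize(im[0:240,90:570],(800,400),interpolation=cv2.INTER_CUBIC);cv2.imwrite("pics/w5c.png",t[:,:,::-1])
E
```

```text
picked w 0.05 F [ 0.1 -2.1  3.6] t 35.2
at place [-0.  -0.5 -2.1] w 0.05
t 40.9
picked w 0.0279 F [-0.  -0.5  0.6] t 44.6
at place [-0.8 -0.7 -1.9] w 0.0278
t 51.2
```

View pics/w5c.png

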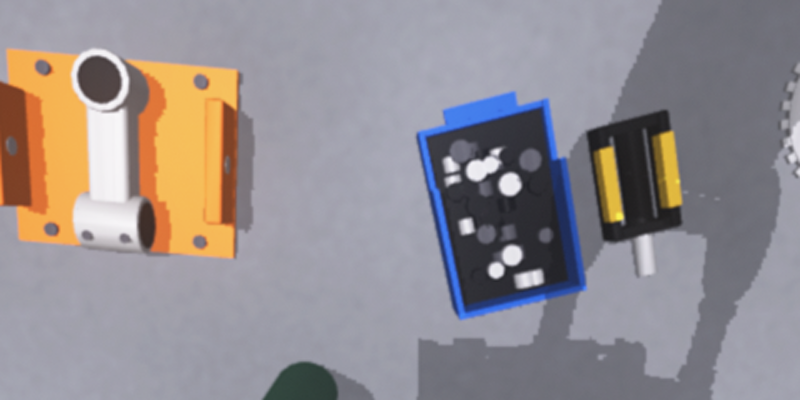

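```bash
python3 - <<'E'
from h import *
import pickle
c=pickle.load(open("c5.pkl","rb"));s=5/3;f=lambda u,v,z:ray(c,(90+u/s,v/s),z)
C=[f(589,131,.026),f(668,111,.026),f(607,240,.026),f(682,222,.026)]
fr=(C[0]+C[1])/2;bk=(C[2]+C[3])/2;d=bk-fr
print("pedal",(fr+bk)/2,np.degrees(np.arctan2(d[1],d[0])),np.linalg.norm(d)); tip=f(647,275,.018);print("tip",tip,tip-.07*np.array([np.cos(.243),np.sin(.243)]))
B=[f(418,132,.028),f(549,99,.028),f(460,318,.05),f(585,290,.05)]
print("bin",np.mean(B,0),[np.degrees(np.arctan2(*(B[i+2]-B[i])[::-1])) for i in (0,1)])
h=np.mean([f(42,67,.006),f(201,81,.006),f(51,229,.006),f(200,241,.006)],0)
u=f(101,80,.046);l=f(115,221,.04);d=l-u;print("cradle",h,"stem",u,l,(u+l)/2,np.degrees(np.arctan2(d[1],d[0])))
E
```

```text
pedal [0.59977508 0.09735768] 14.389506661652755 0.07574116380003727
tip [0.66835725 0.11526022] [0.60041382 0.09841713]
bin [0.62265212 0.00229256] [np.float64(13.537405664715152), np.float64(12.548822730266663)]
cradle [ 0.58448938 -0.26855143] stem [ 0.5406896 -0.2629907] [ 0.62897328 -0.26622606] [ 0.58483144 -0.26460838] -2.098793300108289
```

```bash
python3 -c "
from rig import arm
arm.sleep(.5);print(arm.current_t(),arm.sign_off())"
```

```text
the job is handed in; nothing more can be done
53.0583 None
```

The job is handed in at 53 s: the cartridge stands about 2 mm off the chainwheel's centre with the red then brass ring on it, the pedal lies alongside the bin's left wall with about a 30 mm gap, and the stem lies flat along the cradle's gap, centred to within about 4 mm by the camera check; the drill and spray can were never touched.

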